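# Lay out two opened handsets in sets for closing up

## Robot

A 6-joint arm with a two-finger parallel gripper is mounted at the origin on the work surface. World frame = base frame: x ahead of the robot, y to its left, z up, the work surface at z = 0. Lengths are in m, angles in rad, forces in N, time in s.
With the tool pointing down it reaches from about 0.25 to 0.725 m from the base axis. Payload 4 kg.
Tool frame: the origin (TCP) lies at the very end of the fingers, on their centre line; the grasp point (between the pads) lies 19 mm behind it; y points along the fingers, z is the direction in which the jaws open and shut, and the axes are right-handed (so a half turn about y gives the same grasp; the last joint's range is limited). The gripper opens to 85 mm and grips with 20 to 120 N. Pads are 22 mm wide; open, the fingers measure 114 mm over their backs; the gripper's body (76 mm by 85 mm) begins 54 mm behind the grasp point. The pads swing forward as they close: fully open they stand 13 mm farther back than shut.
Start: joints at [1.324, 0.241, 0.005, 1.335, 0, 1.571], TCP at [0.122, 0.485, 0.231] pointing down, gripper open.
Joint ranges: [-2.72, 2.72], [-1.05, 1.87], [-1.09, 1.28], [-1.99, 2.15], [-1.42, 1.44], [-3.14, 3.14]. Speed limits (rad/s): [2.79, 2.79, 3.14, 3.14, 3.14, 3.14].

## Interface

Orientations are given as a unit quaternion [x, y, z, w].
In Python, from workcell import bot gives the robot as it stands. The module is installed in compiled form; this text tells all that it offers.
- The arm moves only by the tool move_arm, never from a script. Its argument "increments" is a list of rows, each an object with "grip": the closure, from 0 (fully open) to 1 (shut); "linear": the shift along the tool's x, y, z scaled (see below), a list of three; "twist": the turn about the tool's y scaled (see below). A call has exactly 5 rows; each row shifts and turns the pose as measured when the row begins, along the tool's axes as they then stand; what a row does not reach is not made up. The controller multiplies each number of a shift by 0.2 m and each number of a turn by 2 rad. A row lasts 1/10 s, in which the tool goes at most 50 mm and 8.59 degrees, less where a joint would pass 70% of its speed; a pose out of reach is approached as far as the arm can. A call with a number of a shift or a turn outside -1 to 1 is refused whole. A call with a gripper value outside its range is refused whole. The fingers move at their own pace and stop on an object; the grip force is fixed at half the most. Time passes only in rows, so rows that do not move let the fingers close, or fill a call up. It gives the time, the measured TCP pose, the force and the opening at its end, in the units of the state.
- bot.get_obs(): the state, without advancing time (a new reading comes with each control period).
- bot.camera(name): name is "side" or "top"; returns (picture, depth): 384x512x3 uint8, blue, green, red; 384x512 float32, m along the optical axis (not along the pixel's ray), 0 where there is no reading.
- bot.camera_params(name): a dict with "camera_matrix" (3x3 intrinsics, pixels), "rvec" (rotation vector, rad) and "tvec" (3), from world to camera coordinates, as OpenCV has them. Camera axes: x right, y down, z forward; pixel columns grow to the right and rows downward; lengths in m; the calibration is good to about 2 mm. A picture is of the moment at which its call begins. camera_params takes no time and is no camera call.
- bot.job_done(): hands the job in, once; it reports no verdict.
The state is a dict: "clock": time; "joint_pos": joint angles; "joint_vel": joint speeds; "tau": joint torques, N m; "eef_pos": TCP position; "tool_rot": TCP orientation; "ft_force": force on the tool from outside, world axes, zero at the start; "ft_torque": the same for the moment, N m; "grip_width": finger opening in m.
Only numpy, scipy, OpenCV 4.12 (cv2) and the standard library are available. Lean on these libraries where they do the work, as an engineer would, in place of code of your own. Each camera call takes 0.05 s, during which the arm holds its last target. There are 200 camera calls.

## Task

Two opened handsets, a narrow one and a broad one, wait to be closed up: their front housings lie face up on the grey mat, their other parts lie mixed in the orange tray. Lay each handset's own back cover (the one of its width) on the mat straight behind its housing, in line with it and about a finger's width clear of the earpiece end, lay its own battery (large for the broad one, small for the narrow one) lengthwise on the middle of that cover, and stand the pot of screws midway between the two housings. Do not shift the housings, the loupe or the screwdriver, and set the batteries down without dropping them.

Things in the scene. Friction and masses are not known exactly. Their poses are not given: they have to be found in the camera images.
- housing_narrow: Narrow handset's front housing, dark grey plastic, face up with a display and a 3-column light keypad: 106 long x 46 wide x 11 mm. Lies on the fixed grey mat (290 x 300 mm, 3 mm thick, top at world z = 3 mm), not fastened. Origin: centre of its underside; +x points lengthwise to the earpiece (display) end, which faces away from the robot ('behind' is beyond this end); y across; z up.
- housing_broad: Broad handset's front housing, as the narrow one but 112 long x 60 wide x 11 mm, with a keyboard of 8 columns. It lies beside the narrow one on the mat, about 155 mm away centre to centre, left or right of it. Origin: centre of its underside; +x to the earpiece (display) end, away from the robot.
- cover_narrow: Narrow handset's back cover, dark grey plastic, inside up in the tray: a flat plate 100 long x 46 wide x 8 mm, with a lip 5 mm thick across each end that stands 11 mm high in all; a dark round lens hole at one end. Picked by its 46 mm width; either end may point to the housing. The tray is fixed, orange, 270 x 310 mm, with a 3 mm floor (parts stand at world z = 3 mm) and rims 12 mm high. Origin: centre of its underside; x along its length, y across its width, z up.
- cover_broad: Broad handset's back cover, as the narrow one but 108 long x 60 wide; plate 8 mm thick, end lips 11 mm high. Picked by its 60 mm width. Origin: centre of its underside; x along its length, y across its width, z up.
- battery_small: Narrow handset's battery: flat black block with a blank white label, 50 long x 34 wide x 10 mm thick, in the tray. When laid on its cover its underside is 8 mm above the cover's underside. Origin: centre of its underside; x along its length, y across its width, z up.
- battery_large: Broad handset's battery: flat black block with a blank white label, 62 long x 48 wide x 10 mm thick, in the tray. When laid on its cover its underside is 8 mm above the cover's underside. Origin: centre of its underside; x along its length, y across its width, z up.
- screw_pot: Small round steel pot holding a few screws (fast in it), standing in the tray: 38 mm across at the foot, 40 mm at the rim, 26 mm high. Origin: centre of its underside; z up.
- loupe: Bystander: black eyeglass loupe standing on the bench, 38 mm across, 30 mm high. Origin: centre of its underside.
- screwdriver: Bystander: small screwdriver lying on the bench, black handle 62 mm long and 12 mm thick, blade 60 mm. Origin: at the front end of the handle on its underside; blade to +x.
Mind the look-alikes: they are no part of the job. What is shaped like the battery_small but brown, purple or red is not meant.

How it is judged:
At the end, for the whole second after the job is handed in: Each cover flat on the mat behind its own housing, 3 to 32 mm clear of it, within 13 mm of its centre line and 0.2 rad; its own battery flat on it, within 18 mm lengthwise, 11 mm sideways and 0.25 rad; pot upright on the mat within 100 mm of both housings' centres; all at rest (x of cover_narrow in the frame of housing_narrow between 0.106 and 0.135 m and y of cover_narrow in the frame of housing_narrow between -0.013 and 0.013 m and angle between the x axis of cover_narrow and the x axis of housing_narrow, either way round below 0.2 rad and angle between each of cover_narrow, battery_small, cover_broad, battery_large's own z axis and vertical below 0.08 rad and height (world z) of each of cover_narrow, cover_broad, screw_pot below 0.006 m and x of battery_small in the frame of cover_narrow between -0.018 and 0.018 m and y of battery_small in the frame of cover_narrow between -0.011 and 0.011 m and z of battery_small in the frame of cover_narrow between 0.006 and 0.01 m and angle between the x axis of battery_small and the x axis of cover_narrow, either way round below 0.25 rad and contact force between battery_small and cover_narrow above 0.03 N and horizontal distance between screw_pot and housing_narrow below 0.1 m and linear speed of each of housing_narrow, cover_narrow, battery_small, housing_broad, cover_broad, battery_large, screw_pot below 0.02 m/s and x of cover_broad in the frame of housing_broad between 0.113 and 0.142 m and y of cover_broad in the frame of housing_broad between -0.013 and 0.013 m and angle between the x axis of cover_broad and the x axis of housing_broad, either way round below 0.2 rad and x of battery_large in the frame of cover_broad between -0.018 and 0.018 m and y of battery_large in the frame of cover_broad between -0.011 and 0.011 m and z of battery_large in the frame of cover_broad between 0.006 and 0.01 m and angle between the x axis of battery_large and the x axis of cover_broad, either way round below 0.25 rad and contact force between battery_large and cover_broad above 0.03 N and horizontal distance between screw_pot and housing_broad below 0.1 m and angle between screw_pot's own z axis and vertical below 0.1 rad); the robot touches nothing.
It fails at once if a front housing is shifted by more than 15 mm (distance of any of housing_narrow, housing_broad from where it was at the start of the episode above 0.015 m).
It fails at once if the loupe or the screwdriver is shifted by more than 20 mm (distance of any of loupe, screwdriver from where it was at the start of the episode above 0.02 m).
It fails at once if a battery is dropped from more than about 25 mm (falls free of the fingers faster than 0.7 m/s) ((contact force between the fingers and battery_small below 0.05 N and linear speed of battery_small above 0.7 m/s) or (contact force between the fingers and battery_large below 0.05 N and linear speed of battery_large above 0.7 m/s)).
It also fails if it takes over 112 s, if anything falls off the work surface, if the arm or the gripper's body presses on something with over 40 N, if the wrist force passes 120 N, or if a joint passes its speed limit or range.

## Working session

There is one attempt and no reset: what is moved stays moved. The work goes in short steps, Python scripts to look and compute and a tool call to move; the robot and the scene stay as the last step left them, time stands still between calls to the robot, and variables do not carry over. Pictures are saved under pics/ and viewed, about 12 in all and at most 16, crops included, and the job is handed in when it is done.

Besides the shell and the picture viewer there is one more tool, called after "Request:" in YAML: its name, and indented under it one key for each argument. move_arm: Moves the arm, as the interface text tells. Its arguments: {"type":"object","properties":{"increments":{"type":"array"}},"required":["increments"]}

```bash
mkdir -p pics
cat > h.py <<'E'
import numpy as np, cv2
from workcell import bot
from scipy.spatial.transform import Rotation as R
def snap(n,f,crop=None,s=1):
    im,d=bot.camera(n); np.save('pics/%s_d.npy'%n,d); cv2.imwrite('pics/%s_raw.png'%n,im)
    o=im if crop is None else im[crop[1]:crop[3],crop[0]:crop[2]]
    cv2.imwrite('pics/'+f,cv2.resize(o,None,fx=s,fy=s,interpolation=cv2.INTER_CUBIC)); return im,d
def ray(n,u,v,z):
    p=bot.camera_params(n);K=np.array(p['camera_matrix']);Rm=cv2.Rodrigues(np.array(p['rvec'],float))[0];t=np.array(p['tvec'],float).ravel()
    d=Rm.T@np.linalg.inv(K)@[u,v,1];c=-Rm.T@t
    return c+d*(z-c[2])/d[2]
def proj(n,P):
    p=bot.camera_params(n);return cv2.projectPoints(np.array(P,float).reshape(-1,1,3),np.array(p['rvec'],float),np.array(p['tvec'],float),np.array(p['camera_matrix'],float),None)[0].reshape(-1,2)
def st():
    o=bot.get_obs();print(round(o['clock'],2),np.round(o['eef_pos'],4),np.round(R.from_quat(o['tool_rot']).as_matrix(),3).tolist(),np.round(o['joint_pos'],3),round(float(o['grip_width']),4),np.round(o['ft_force'],1))
E
python3 - <<'E'
from h import *
st()
im,d=snap('top','top0.png',s=1.5)
im,d=snap('side','side0.png',s=1.5)
for n in('top','side'):
    p=bot.camera_params(n);print(p)
E
```

```text
0.0 [0.122  0.4842 0.2304] [[0.97, -0.001, 0.244], [-0.244, -0.002, 0.97], [0.0, -1.0, -0.002]] [ 1.324  0.241  0.004  1.335 -0.     1.571] 0.0855 [-0.3  0.1 -0. ]
{'camera_matrix': array([[397.12457327,   0.        , 257.75638734],
       [  0.        , 397.12457327, 188.83693278],
       [  0.        ,   0.        ,   1.        ]]), 'rvec': array([ 2.18345986, -2.1796896 ,  0.11589754]), 'tvec': array([-0.01052326,  0.43974268,  1.46734552])}
{'camera_matrix': array([[413.94637237,   0.        , 255.71720166],
       [  0.        , 413.94637237, 191.22824844],
       [  0.        ,   0.        ,   1.        ]]), 'rvec': array([ 2.09931728, -0.37200772,  0.22256463]), 'tvec': array([-0.44538175,  0.11153384,  1.12076588])}
```

View pics/top0.png

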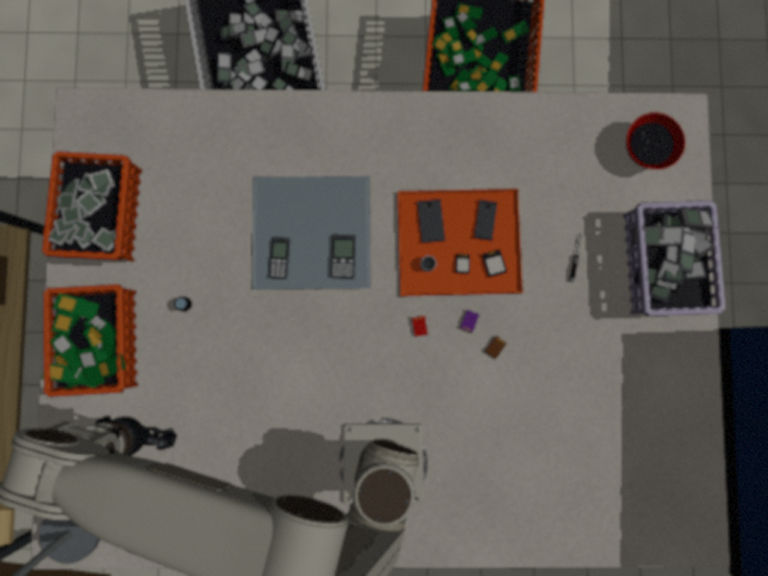

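View pics/side0.png

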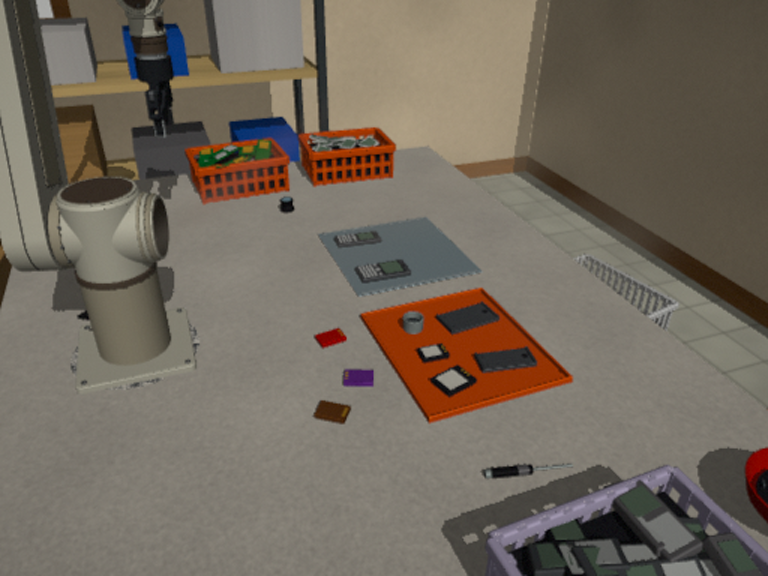

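The top view shows the mat at left (housings at about (279,258) and (342,257)) and the tray at right. Covers are at about (430,221) and (484,220), batteries at (462,264) and (494,263), and the pot at (427,263). The look-alikes (red, purple, brown) lie outside the tray, below it. Next, a close crop.

Run:
```python
from h import *
im=cv2.imread('pics/top_raw.png')
cv2.imwrite('pics/c1.png',cv2.resize(im[115:205,160:360],None,fx=4,fy=4,interpolation=cv2.INTER_CUBIC))
im=cv2.imread('pics/side_raw.png')
cv2.imwrite('pics/c2.png',cv2.resize(im[140:285,200:390],None,fx=4,fy=4,interpolation=cv2.INTER_CUBIC))
```

```text
(no output)
```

View pics/c1.png

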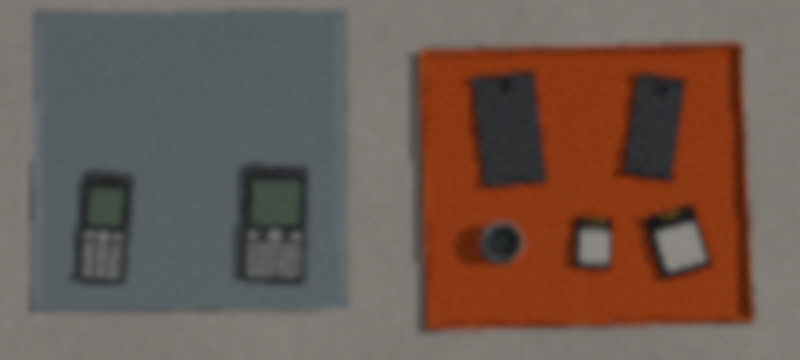

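View pics/c2.png

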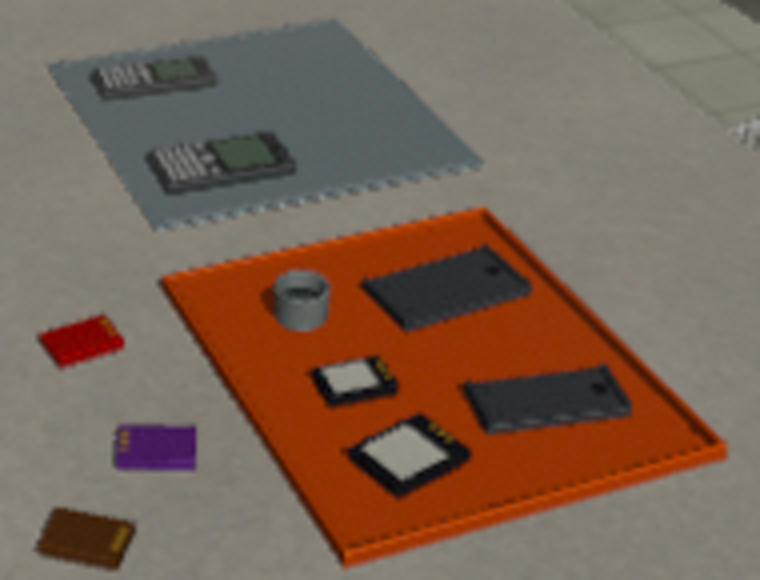

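Run:
```python
from h import *
raw=cv2.imread('pics/top_raw.png')
s=4;x0,y0=160,115
im=cv2.resize(raw[y0:205,x0:360],None,fx=s,fy=s,interpolation=cv2.INTER_CUBIC).astype(int)
b,g,r=im[...,0],im[...,1],im[...,2]
print(im[240,30+20],im[100,200],im[150,300-30],im[120,510],im[205,90],im[60,445])
tray=np.zeros(r.shape,bool);tray[60:310,435:735]=1
m1=tray&(r-b<50)
mat=np.zeros(r.shape,bool);mat[140:300,50:335]=1
ref=np.median(im[20:140,60:320].reshape(-1,3),0);print(ref)
m2=mat&(np.abs(im-ref).max(2)>22)
for nm,m,z in(('tray',m1,.012),('mat',m2,.014)):
    m=cv2.morphologyEx(m.astype(np.uint8),cv2.MORPH_CLOSE,np.ones((9,9)))
    for c in cv2.findContours(m,cv2.RETR_EXTERNAL,cv2.CHAIN_APPROX_NONE)[0]:
        if cv2.contourArea(c)<500: continue
        P=np.array([ray('top',(u+.5)/s-.5+x0,(v+.5)/s-.5+y0,z)[:2] for u,v in c[:,0]])
        q=(P*1000).astype(np.float32);rc=cv2.minAreaRect(q)
        print(nm,np.round(c[:,0].mean(0)),'ctr',np.round(rc[0],1),'size',np.round(rc[1],1),'ang',round(rc[2],1))
```

```text
[97 96 86] [96 94 85] [98 94 86] [50 47 46] [57 66 55] [ 17  51 131]
[97. 94. 86.]
tray [500. 242.] ctr [ 492.4 -111.9] size [39.1 40.8] ang 0.2
tray [593. 244.] ctr [ 491.6 -199.1] size [35.1 46.7] ang 89.3
tray [678. 242.] ctr [ 493.1 -279.7] size [59.1 49.9] ang 16.1
tray [654. 127.] ctr [ 604.  -258.8] size [46.5 99.5] ang 81.3
tray [509. 130.] ctr [ 600.9 -120.1] size [106.7  60.4] ang 6.0
mat [103. 228.] ctr [504.9 263.4] size [ 52.1 107.8] ang 86.5
mat [272. 224.] ctr [508.9 104.8] size [ 67.9 113.5] ang 87.4
```

```bash
cat > p.py <<'E'
# usage: p.py n x y z yaw_deg (mm) -> per-row numbers for n equal rows from the measured pose
from h import *; import sys
n=int(sys.argv[1]);T=np.array(list(map(float,sys.argv[2:5])))/1000;yt=np.radians(float(sys.argv[5]))
o=bot.get_obs();M=R.from_quat(o['tool_rot']).as_matrix();p=np.array(o['eef_pos']);y=np.arctan2(M[1,0],M[0,0])
print('t',round(o['clock'],2),'pos',np.round(p*1000,1),'yaw',round(np.degrees(y),1),'tilt',np.round(M[:2,1],3),'w',round(o['grip_width']*1000,1),'F',np.round(o['ft_force'],1))
d=(T-p)/n
for i in range(n):
    c,s=np.cos(y),np.sin(y)
    print(np.round([(d[0]*c+d[1]*s)/.2,-d[2]/.2,(-d[0]*s+d[1]*c)/.2],4),'tw',round(-(yt-y)/(n-i)/2,4)); y+=(yt-y)/(n-i)
E
python3 p.py 15 601 -120 100 6
```

```text
t 0.1 pos [122.  484.3 230.5] yaw -14.1 tilt [-0.    -0.002] w 85.4 F [0.2 0.2 0.3]
[ 0.204   0.0435 -0.1563] tw -0.0117
[ 0.2003  0.0435 -0.1611] tw -0.0117
[ 0.1965  0.0435 -0.1657] tw -0.0117
[ 0.1926  0.0435 -0.1703] tw -0.0117
[ 0.1885  0.0435 -0.1747] tw -0.0117
[ 0.1844  0.0435 -0.1791] tw -0.0117
[ 0.1801  0.0435 -0.1834] tw -0.0117
[ 0.1758  0.0435 -0.1875] tw -0.0117
[ 0.1713  0.0435 -0.1916] tw -0.0117
[ 0.1668  0.0435 -0.1956] tw -0.0117
[ 0.1622  0.0435 -0.1994] tw -0.0117
[ 0.1574  0.0435 -0.2032] tw -0.0117
[ 0.1526  0.0435 -0.2068] tw -0.0117
[ 0.1477  0.0435 -0.2103] tw -0.0117
[ 0.1428  0.0435 -0.2137] tw -0.0117
```

Request:
move_arm:
  increments:
    - {"grip":0.1,"linear":[0.2,0.04,-0.15],"twist":-0.012}
    - {"grip":0.1,"linear":[0.2,0.04,-0.16],"twist":-0.012}
    - {"grip":0.1,"linear":[0.19,0.04,-0.165],"twist":-0.012}
    - {"grip":0.1,"linear":[0.19,0.04,-0.17],"twist":-0.012}
    - {"grip":0.1,"linear":[0.185,0.04,-0.175],"twist":-0.012}

```text
clock: 0.6
eef_pos: [0.2756, 0.2919, 0.1889]
tool_rot: [0.706, -0.038, 0.038, -0.706]
ft_force: [0.9, 0.7, 0.0]
grip_width: 0.0769
```

Request:
move_arm:
  increments:
    - {"grip":0.1,"linear":[0.18,0.04,-0.18],"twist":-0.012}
    - {"grip":0.1,"linear":[0.18,0.04,-0.18],"twist":-0.012}
    - {"grip":0.1,"linear":[0.175,0.04,-0.185],"twist":-0.012}
    - {"grip":0.1,"linear":[0.17,0.04,-0.19],"twist":-0.012}
    - {"grip":0.1,"linear":[0.165,0.04,-0.195],"twist":-0.012}

```text
clock: 1.1
eef_pos: [0.4313, 0.1001, 0.1494]
tool_rot: [0.707, 0.006, -0.007, -0.707]
ft_force: [1.4, 0.7, -0.0]
grip_width: 0.0771
```

```bash
python3 p.py 10 601 -120 60 6
```

```text
t 1.1 pos [431.3 100.1 149.4] yaw 1.1 tilt [-0.001 -0.   ] w 77.1 F [ 1.4  0.7 -0. ]
[ 0.0828  0.0447 -0.1116] tw -0.0043
[ 0.0818  0.0447 -0.1123] tw -0.0043
[ 0.0809  0.0447 -0.113 ] tw -0.0043
[ 0.0799  0.0447 -0.1137] tw -0.0043
[ 0.0789  0.0447 -0.1144] tw -0.0043
[ 0.0779  0.0447 -0.1151] tw -0.0043
[ 0.0769  0.0447 -0.1157] tw -0.0043
[ 0.0759  0.0447 -0.1164] tw -0.0043
[ 0.0749  0.0447 -0.117 ] tw -0.0043
[ 0.0739  0.0447 -0.1177] tw -0.0043
```

Request:
move_arm:
  increments:
    - {"grip":0.1,"linear":[0.12,0.05,-0.16],"twist":-0.006}
    - {"grip":0.1,"linear":[0.118,0.05,-0.161],"twist":-0.006}
    - {"grip":0.1,"linear":[0.116,0.05,-0.162],"twist":-0.006}
    - {"grip":0.1,"linear":[0.113,0.05,-0.164],"twist":-0.006}
    - {"grip":0.1,"linear":[0.111,0.05,-0.165],"twist":-0.006}

```text
clock: 1.6
eef_pos: [0.5572, -0.0664, 0.0956]
tool_rot: [-0.706, -0.026, 0.028, 0.707]
ft_force: [1.4, 0.8, -0.2]
grip_width: 0.0769
```

Request:
move_arm:
  increments:
    - {"grip":0.1,"linear":[0.11,0.05,-0.166],"twist":-0.006}
    - {"grip":0.1,"linear":[0.108,0.05,-0.167],"twist":-0.006}
    - {"grip":0.1,"linear":[0,0.05,0],"twist":0}
    - {"grip":0.1,"linear":[0,0.05,0],"twist":0}
    - {"grip":0.1,"linear":[0,0,0],"twist":0}

```text
clock: 2.1
eef_pos: [0.6067, -0.1364, 0.0475]
tool_rot: [-0.705, -0.03, 0.037, 0.707]
ft_force: [-0.5, -0.1, 0.4]
grip_width: 0.0765
```

```bash
python3 p.py 1 601 -120 60 6
python3 - <<'E'
from h import *
a,_=snap('side','s1.png',(290,180,420,280),6)
E
```

```text
t 2.1 pos [ 606.7 -136.4   47.5] yaw 5.5 tilt [-0.01   0.002] w 76.5 F [-0.5 -0.1  0.4]
[-0.0206 -0.0624  0.0841] tw -0.0045
```

View pics/s1.png

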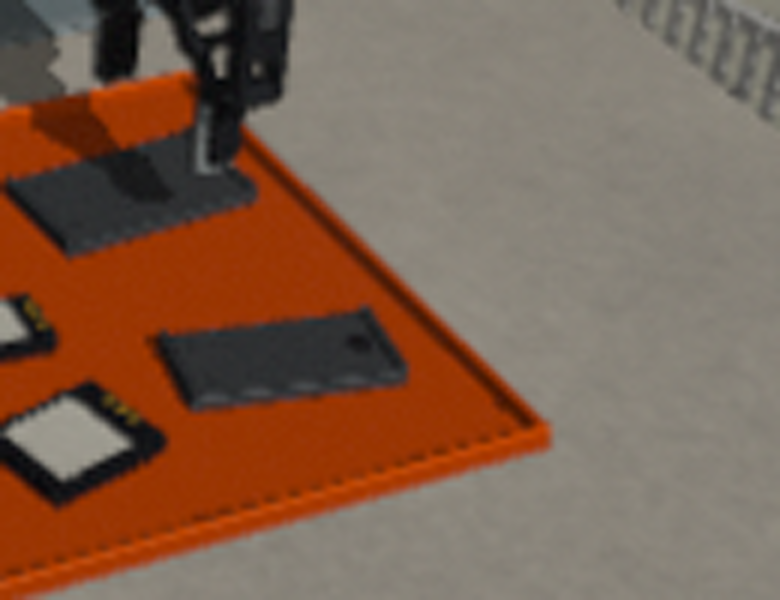

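Request:
move_arm:
  increments:
    - {"grip":0.1,"linear":[-0.01,0.02,0.04],"twist":-0.002}
    - {"grip":0.1,"linear":[-0.01,0.04,0.04],"twist":-0.002}
    - {"grip":0.1,"linear":[0,0.04,0],"twist":0}
    - {"grip":0.1,"linear":[0,0.02,0],"twist":0}
    - {"grip":0.1,"linear":[0,0,0],"twist":0}

```text
clock: 2.65
eef_pos: [0.6, -0.1149, 0.0251]
tool_rot: [-0.705, -0.037, 0.042, 0.707]
ft_force: [0.1, -0.9, -0.1]
grip_width: 0.0768
```

```bash
python3 p.py 1 601 -120 5 6
```

```text
t 2.65 pos [ 600.  -114.9   25.1] yaw 6.3 tilt [-0.007  0.002] w 76.8 F [ 0.1 -0.9 -0.1]
[ 0.0023  0.1007 -0.026 ] tw 0.003
```

Request:
move_arm:
  increments:
    - {"grip":0.1,"linear":[0,0.02,-0.01],"twist":0}
    - {"grip":0.1,"linear":[0,0.035,-0.01],"twist":0}
    - {"grip":0.1,"linear":[0,0.03,0],"twist":0}
    - {"grip":0.1,"linear":[0,0.01,0],"twist":0}
    - {"grip":0.1,"linear":[0,0,0],"twist":0}

```text
clock: 3.15
eef_pos: [0.6009, -0.1199, 0.0047]
tool_rot: [-0.705, -0.037, 0.041, 0.707]
ft_force: [-0.5, -0.3, -0.7]
grip_width: 0.0768
```

```bash
python3 p.py 1 601 -120 5 6;  python3 - <<'E'
from h import *
a,_=snap('side','s2.png',(290,180,360,250),8)
E
```

```text
t 3.15 pos [ 600.9 -119.9    4.7] yaw 6.3 tilt [-0.006  0.001] w 76.8 F [-0.5 -0.3 -0.7]
[ 0.0005 -0.0017 -0.0003] tw 0.0026
```

View pics/s2.png

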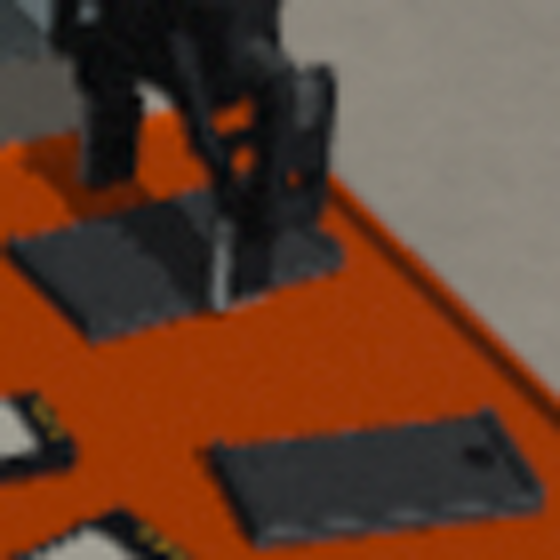

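The fingertips straddle the broad cover but sit high while open (they swing forward as they close), so I'll go 4.5 mm lower and then close.

Request:
move_arm:
  increments:
    - {"grip":0.1,"linear":[0,0.022,0],"twist":0}
    - {"grip":0.5,"linear":[0,0,0],"twist":0}
    - {"grip":0.5,"linear":[0,0,0],"twist":0}
    - {"grip":0.5,"linear":[0,0,0],"twist":0}
    - {"grip":0.5,"linear":[0,0,0],"twist":0}

```text
clock: 3.7
eef_pos: [0.6021, -0.1202, 0.0016]
tool_rot: [-0.706, -0.038, 0.04, 0.706]
ft_force: [0.5, -0.3, -1.2]
grip_width: 0.0577
```

```bash
python3 p.py 1 601 -120 5 6
```

```text
t 3.7 pos [ 602.1 -120.2    1.6] yaw 6.3 tilt [-0.003  0.001] w 57.7 F [ 0.5 -0.3 -1.2]
[-0.0054 -0.0171  0.0017] tw 0.0025
```

Request:
move_arm:
  increments:
    - {"grip":0.6,"linear":[0,0,0],"twist":0}
    - {"grip":0.6,"linear":[0,-0.04,0],"twist":0}
    - {"grip":0.6,"linear":[0,-0.1,0],"twist":0}
    - {"grip":0.6,"linear":[0,-0.08,0],"twist":0}
    - {"grip":0.6,"linear":[0,0,0],"twist":0}

```text
clock: 4.2
eef_pos: [0.6012, -0.1199, 0.0468]
tool_rot: [-0.705, -0.037, 0.041, 0.707]
ft_force: [-0.3, 0.0, -0.5]
grip_width: 0.0577
```

```bash
python3 p.py 12 636 95 45 -2;  python3 - <<'E'
from h import *
a,_=snap('side','s3.png',(280,160,380,250),6)
E
```

```text
t 4.2 pos [ 601.2 -119.9   46.8] yaw 6.3 tilt [-0.006  0.001] w 57.7 F [-0.3  0.  -0.5]
[0.0242 0.0007 0.0874] tw 0.006
[0.0232 0.0007 0.0877] tw 0.006
[0.0221 0.0007 0.088 ] tw 0.006
[0.0211 0.0007 0.0882] tw 0.006
[0.02   0.0007 0.0885] tw 0.006
[0.0189 0.0007 0.0887] tw 0.006
[0.0179 0.0007 0.089 ] tw 0.006
[0.0168 0.0007 0.0892] tw 0.006
[0.0157 0.0007 0.0894] tw 0.006
[0.0146 0.0007 0.0895] tw 0.006
[0.0135 0.0007 0.0897] tw 0.006
[0.0125 0.0007 0.0899] tw 0.006
```

View pics/s3.png

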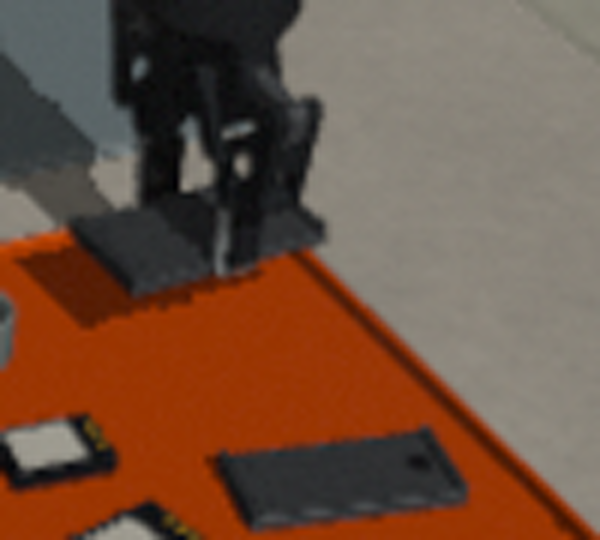

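Request:
move_arm:
  increments:
    - {"grip":0.6,"linear":[0.025,0,0.1],"twist":0.01}
    - {"grip":0.6,"linear":[0.04,0,0.17],"twist":0.01}
    - {"grip":0.6,"linear":[0.045,0,0.2],"twist":0.01}
    - {"grip":0.6,"linear":[0.04,0,0.2],"twist":0.01}
    - {"grip":0.6,"linear":[0.03,0,0.17],"twist":0.01}

```text
clock: 4.75
eef_pos: [0.6245, 0.049, 0.0418]
tool_rot: [-0.707, 0.006, 0.002, 0.707]
ft_force: [0.1, -0.4, -0.8]
grip_width: 0.0578
```

Request:
move_arm:
  increments:
    - {"grip":0.6,"linear":[0.02,0,0.1],"twist":0.01}
    - {"grip":0.6,"linear":[0.01,0,0.05],"twist":0.01}
    - {"grip":0.6,"linear":[0,0.02,0.02],"twist":0}
    - {"grip":0.6,"linear":[0,0.02,0],"twist":0}
    - {"grip":0.6,"linear":[0,0,0],"twist":0}

```text
clock: 5.25
eef_pos: [0.6281, 0.0898, 0.028]
tool_rot: [0.707, -0.02, 0.007, -0.707]
ft_force: [-0.9, -0.1, 0.0]
grip_width: 0.0577
```

```bash
python3 p.py 1 636 95 2 -2
```

```text
t 5.25 pos [628.1  89.8  28. ] yaw -2.2 tilt [-0.019  0.   ] w 57.7 F [-0.9 -0.1  0. ]
[0.0384 0.1302 0.0273] tw -0.0018
```

Request:
move_arm:
  increments:
    - {"grip":0.6,"linear":[0.02,0,0.015],"twist":-0.001}
    - {"grip":0.6,"linear":[0.02,0.02,0.012],"twist":0}
    - {"grip":0.6,"linear":[0,0.035,0],"twist":0}
    - {"grip":0.6,"linear":[0,0.03,0],"twist":0}
    - {"grip":0.6,"linear":[0,0,0],"twist":0}

```text
clock: 5.75
eef_pos: [0.6364, 0.0918, 0.0087]
tool_rot: [0.707, -0.021, 0.007, -0.707]
ft_force: [-0.4, -0.4, 0.5]
grip_width: 0.0578
```

```bash
python3 p.py 1 636 95 2 -2
```

```text
t 5.75 pos [636.4  91.8   8.7] yaw -2.3 tilt [-0.02  -0.001] w 57.8 F [-0.4 -0.4  0.5]
[-0.0027  0.0337  0.0157] tw -0.0029
```

Request:
move_arm:
  increments:
    - {"grip":0.6,"linear":[0,0.02,0.012],"twist":0}
    - {"grip":0.6,"linear":[0,0.015,0],"twist":0}
    - {"grip":0.6,"linear":[0,0,0],"twist":0}
    - {"grip":0.1,"linear":[0,0,0],"twist":0}
    - {"grip":0.1,"linear":[0,0,0],"twist":0}

```text
clock: 6.25
eef_pos: [0.6366, 0.0943, 0.0017]
tool_rot: [0.707, -0.021, 0.008, -0.707]
ft_force: [0.7, 0.3, 0.6]
grip_width: 0.0768
```

```bash
python3 p.py 1 636 95 40 -9
```

```text
t 6.25 pos [636.6  94.3   1.7] yaw -2.3 tilt [-0.019 -0.001] w 76.8 F [0.7 0.3 0.6]
[-0.0031 -0.1915  0.0034] tw 0.0582
```

Request:
move_arm:
  increments:
    - {"grip":0.1,"linear":[0,-0.08,0],"twist":0}
    - {"grip":0.1,"linear":[0,-0.15,0],"twist":0}
    - {"grip":0.25,"linear":[-0.02,-0.05,-0.1],"twist":0.006}
    - {"grip":0.25,"linear":[-0.02,0,-0.18],"twist":0.006}
    - {"grip":0.25,"linear":[-0.02,0,-0.22],"twist":0.006}

```text
clock: 6.75
eef_pos: [0.6202, -0.0034, 0.0594]
tool_rot: [0.707, -0.031, 0.018, -0.706]
ft_force: [1.0, -0.6, -0.2]
grip_width: 0.064
```

Request:
move_arm:
  increments:
    - {"grip":0.25,"linear":[-0.02,0,-0.22],"twist":0.006}
    - {"grip":0.25,"linear":[-0.02,0,-0.22],"twist":0.006}
    - {"grip":0.25,"linear":[-0.02,0,-0.22],"twist":0.006}
    - {"grip":0.25,"linear":[-0.01,0,-0.22],"twist":0.006}
    - {"grip":0.25,"linear":[0,0,-0.14],"twist":0.006}

```text
clock: 7.25
eef_pos: [0.5812, -0.2191, 0.0602]
tool_rot: [0.707, -0.055, 0.042, -0.704]
ft_force: [0.4, 0.4, -0.4]
grip_width: 0.0644
```

```bash
python3 p.py 1 604 -259 35 -8.7
```

```text
t 7.25 pos [ 581.2 -219.1   60.2] yaw -7.8 tilt [-0.019 -0.004] w 64.4 F [ 0.4  0.4 -0.4]
[ 0.1399  0.1258 -0.1823] tw 0.0077
```

Request:
move_arm:
  increments:
    - {"grip":0.25,"linear":[0.05,0,-0.09],"twist":0.003}
    - {"grip":0.25,"linear":[0.05,0.02,-0.05],"twist":0}
    - {"grip":0.25,"linear":[0.03,0.05,-0.02],"twist":0}
    - {"grip":0.25,"linear":[0,0.05,0],"twist":0}
    - {"grip":0.25,"linear":[0,0,0],"twist":0}

```text
clock: 7.75
eef_pos: [0.5955, -0.2655, 0.0328]
tool_rot: [0.707, -0.063, 0.048, -0.703]
ft_force: [-0.9, 0.3, -0.3]
grip_width: 0.0639
```

```bash
python3 p.py 1 604 -259 0 -8.7
```

```text
t 7.75 pos [ 595.5 -265.5   32.8] yaw -9.0 tilt [-0.022 -0.005] w 63.9 F [-0.9  0.3 -0.3]
[0.0367 0.1639 0.0388] tw -0.0026
```

Request:
move_arm:
  increments:
    - {"grip":0.25,"linear":[0.02,0.01,0.02],"twist":0}
    - {"grip":0.25,"linear":[0.018,0.03,0.015],"twist":0}
    - {"grip":0.25,"linear":[0,0.04,0],"twist":0}
    - {"grip":0.25,"linear":[0,0.04,0],"twist":0}
    - {"grip":0.25,"linear":[0,0,0],"twist":0}

```text
clock: 8.25
eef_pos: [0.6037, -0.2553, 0.0058]
tool_rot: [0.707, -0.062, 0.045, -0.703]
ft_force: [-0.3, 0.1, -0.5]
grip_width: 0.0642
```

```bash
python3 p.py 1 604 -259 2 -8.7
```

```text
t 8.25 pos [ 603.7 -255.3    5.8] yaw -8.7 tilt [-0.025 -0.003] w 64.2 F [-0.3  0.1 -0.5]
[ 0.0044  0.019  -0.0181] tw -0.0
```

Request:
move_arm:
  increments:
    - {"grip":0.25,"linear":[0.002,0.018,-0.018],"twist":0}
    - {"grip":0.6,"linear":[0,0,0],"twist":0}
    - {"grip":0.7,"linear":[0,0,0],"twist":0}
    - {"grip":0.7,"linear":[0,0,0],"twist":0}
    - {"grip":0.7,"linear":[0,0,0],"twist":0}

```text
clock: 8.75
eef_pos: [0.6041, -0.2597, 0.0031]
tool_rot: [0.707, -0.062, 0.046, -0.703]
ft_force: [-0.1, -0.2, 0.4]
grip_width: 0.0439
```

Request:
move_arm:
  increments:
    - {"grip":0.7,"linear":[0,0,0],"twist":0}
    - {"grip":0.7,"linear":[0,-0.04,0],"twist":0}
    - {"grip":0.7,"linear":[0,-0.1,0],"twist":0}
    - {"grip":0.7,"linear":[0,-0.08,0],"twist":0}
    - {"grip":0.7,"linear":[0,0,0],"twist":0}

```text
clock: 9.25
eef_pos: [0.6046, -0.2595, 0.049]
tool_rot: [0.707, -0.062, 0.045, -0.703]
ft_force: [0.2, 0.0, 0.2]
grip_width: 0.0443
```

```bash
python3 p.py 12 625 251.6 48 -4;  python3 - <<'E'
from h import *
a,_=snap('side','s4.png',(270,140,390,250),6)
E
```

```text
t 9.25 pos [ 604.6 -259.5   49. ] yaw -8.7 tilt [-0.024 -0.004] w 44.3 F [0.2 0.  0.2]
[-0.0239  0.0004  0.2118] tw -0.0034
[-0.0225  0.0004  0.212 ] tw -0.0034
[-0.021   0.0004  0.2121] tw -0.0034
[-0.0196  0.0004  0.2122] tw -0.0034
[-0.0181  0.0004  0.2124] tw -0.0034
[-0.0166  0.0004  0.2125] tw -0.0034
[-0.0152  0.0004  0.2126] tw -0.0034
[-0.0137  0.0004  0.2127] tw -0.0034
[-0.0122  0.0004  0.2128] tw -0.0034
[-0.0108  0.0004  0.2129] tw -0.0034
[-0.0093  0.0004  0.2129] tw -0.0034
[-0.0078  0.0004  0.213 ] tw -0.0034
```

View pics/s4.png

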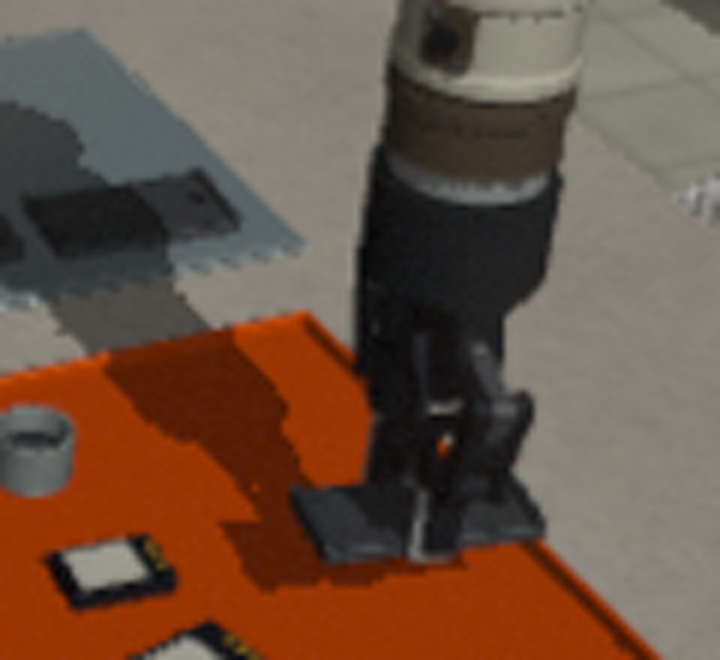

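Request:
move_arm:
  increments:
    - {"grip":0.7,"linear":[-0.02,0,0.12],"twist":-0.003}
    - {"grip":0.7,"linear":[-0.02,0,0.2],"twist":-0.003}
    - {"grip":0.7,"linear":[-0.02,0,0.23],"twist":-0.003}
    - {"grip":0.7,"linear":[-0.02,0,0.23],"twist":-0.003}
    - {"grip":0.7,"linear":[-0.015,0,0.23],"twist":-0.003}

```text
clock: 9.8
eef_pos: [0.612, -0.0584, 0.0431]
tool_rot: [0.708, -0.057, 0.038, -0.703]
ft_force: [1.1, 0.3, -0.7]
grip_width: 0.0444
```

Request:
move_arm:
  increments:
    - {"grip":0.7,"linear":[-0.015,0,0.23],"twist":-0.003}
    - {"grip":0.7,"linear":[-0.01,0,0.23],"twist":-0.003}
    - {"grip":0.7,"linear":[-0.01,0,0.22],"twist":-0.003}
    - {"grip":0.7,"linear":[-0.01,0,0.2],"twist":-0.003}
    - {"grip":0.7,"linear":[-0.01,0,0.18],"twist":-0.003}

```text
clock: 10.3
eef_pos: [0.6237, 0.1629, 0.0371]
tool_rot: [0.708, -0.048, 0.025, -0.704]
ft_force: [1.1, -0.3, -0.4]
grip_width: 0.0441
```

```bash
python3 p.py 1 625 251.6 40 -4
```

```text
t 10.3 pos [623.7 162.9  37.1] yaw -5.9 tilt [-0.034 -0.005] w 44.1 F [ 1.1 -0.3 -0.4]
[-0.039  -0.0147  0.4417] tw -0.0167
```

Request:
move_arm:
  increments:
    - {"grip":0.7,"linear":[-0.01,0,0.15],"twist":-0.006}
    - {"grip":0.7,"linear":[-0.01,0,0.12],"twist":-0.006}
    - {"grip":0.7,"linear":[-0.01,0,0.08],"twist":-0.004}
    - {"grip":0.7,"linear":[0,0,0.03],"twist":0}
    - {"grip":0.7,"linear":[0,0,0],"twist":0}

```text
clock: 10.8
eef_pos: [0.6209, 0.2476, 0.0317]
tool_rot: [0.71, -0.036, 0.008, -0.704]
ft_force: [-0.3, 0.6, -0.9]
grip_width: 0.044
```

```bash
python3 p.py 1 625 251.6 3 -4
```

```text
t 10.8 pos [620.9 247.6  31.7] yaw -3.5 tilt [-0.039 -0.007] w 44.0 F [-0.3  0.6 -0.9]
[0.0194 0.1435 0.0213] tw 0.004
```

Request:
move_arm:
  increments:
    - {"grip":0.7,"linear":[0.012,0.02,0.01],"twist":0.002}
    - {"grip":0.7,"linear":[0.012,0.04,0.01],"twist":0}
    - {"grip":0.7,"linear":[0,0.04,0],"twist":0}
    - {"grip":0.7,"linear":[0,0.025,0],"twist":0}
    - {"grip":0.7,"linear":[0,0,0],"twist":0}

```text
clock: 11.3
eef_pos: [0.6256, 0.2457, 0.0033]
tool_rot: [0.71, -0.04, 0.011, -0.703]
ft_force: [0.4, 0.0, 0.5]
grip_width: 0.0438
```

```bash
python3 p.py 1 625 251.6 3 -4
```

```text
t 11.3 pos [625.6 245.7   3.3] yaw -4.2 tilt [-0.041 -0.009] w 43.8 F [0.4 0.  0.5]
[-0.0049  0.0013  0.0293] tw -0.0017
```

Request:
move_arm:
  increments:
    - {"grip":0.7,"linear":[0,-0.003,0.02],"twist":0}
    - {"grip":0.7,"linear":[0,0.003,0.006],"twist":0}
    - {"grip":0.7,"linear":[0,0,0],"twist":0}
    - {"grip":0.25,"linear":[0,0,0],"twist":0}
    - {"grip":0.25,"linear":[0,0,0],"twist":0}

```text
clock: 11.8
eef_pos: [0.6266, 0.2509, 0.0041]
tool_rot: [0.71, -0.04, 0.012, -0.703]
ft_force: [0.1, -0.4, -0.5]
grip_width: 0.0639
```

Request:
move_arm:
  increments:
    - {"grip":0.25,"linear":[0,-0.08,0],"twist":0}
    - {"grip":0.25,"linear":[0,-0.15,0],"twist":0}
    - {"grip":0.25,"linear":[-0.04,-0.05,-0.1],"twist":-0.002}
    - {"grip":0.25,"linear":[-0.05,0,-0.18],"twist":-0.003}
    - {"grip":0.25,"linear":[-0.05,0,-0.22],"twist":-0.003}

```text
clock: 12.3
eef_pos: [0.5955, 0.1578, 0.0644]
tool_rot: [0.709, -0.029, 0.004, -0.704]
ft_force: [1.2, -0.6, -0.6]
grip_width: 0.0639
```

```bash
python3 p.py 9 493 -199 50 -0.7
```

```text
t 12.3 pos [595.5 157.8  64.4] yaw -2.7 tilt [-0.035 -0.006] w 63.9 F [ 1.2 -0.6 -0.6]
[-0.0475  0.008  -0.2007] tw -0.002
[-0.0483  0.008  -0.2005] tw -0.002
[-0.0491  0.008  -0.2003] tw -0.002
[-0.0498  0.008  -0.2001] tw -0.002
[-0.0506  0.008  -0.1999] tw -0.002
[-0.0514  0.008  -0.1997] tw -0.002
[-0.0522  0.008  -0.1995] tw -0.002
[-0.053   0.008  -0.1993] tw -0.002
[-0.0538  0.008  -0.1991] tw -0.002
```

Request:
move_arm:
  increments:
    - {"grip":0.25,"linear":[-0.05,0,-0.22],"twist":-0.002}
    - {"grip":0.25,"linear":[-0.05,0,-0.22],"twist":-0.002}
    - {"grip":0.25,"linear":[-0.05,0,-0.22],"twist":-0.002}
    - {"grip":0.25,"linear":[-0.05,0,-0.22],"twist":-0.002}
    - {"grip":0.25,"linear":[-0.05,0,-0.22],"twist":-0.002}

```text
clock: 12.8
eef_pos: [0.536, -0.0663, 0.0707]
tool_rot: [0.709, -0.018, -0.002, -0.705]
ft_force: [1.1, -0.4, -0.0]
grip_width: 0.0641
```

Request:
move_arm:
  increments:
    - {"grip":0.4,"linear":[-0.05,0,-0.2],"twist":-0.002}
    - {"grip":0.4,"linear":[-0.04,0,-0.16],"twist":-0.002}
    - {"grip":0.4,"linear":[-0.02,0,-0.1],"twist":-0.002}
    - {"grip":0.4,"linear":[0,0,-0.04],"twist":0}
    - {"grip":0.4,"linear":[0,0,0],"twist":0}

```text
clock: 13.3
eef_pos: [0.5101, -0.1755, 0.0747]
tool_rot: [0.71, -0.015, -0.002, -0.704]
ft_force: [-0.1, 0.1, -0.2]
grip_width: 0.0512
```

```bash
python3 p.py 1 493 -199 5 -0.7
python3 - <<'E'
from h import *
a,_=snap('top','t2.png',(160,115,360,205),4)
E
```

```text
t 13.3 pos [ 510.1 -175.5   74.7] yaw -1.0 tilt [-0.023 -0.008] w 51.2 F [-0.1  0.1 -0.2]
[-0.0832  0.3483 -0.1188] tw -0.003
```

View pics/t2.png

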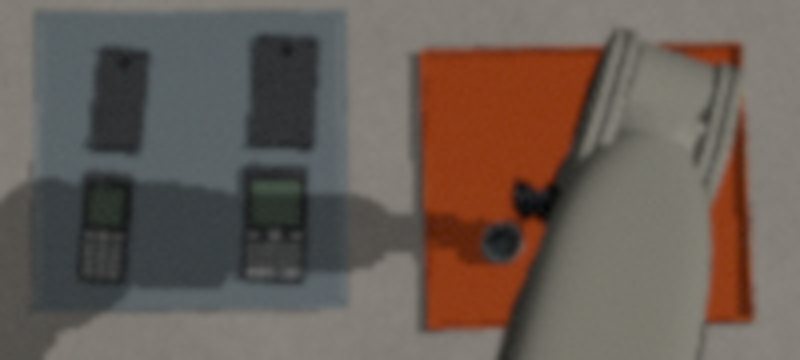

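The top view shows both covers behind their housings: narrow at crop (118,100), broad at (283,92), with gaps of roughly 16–19 mm and within about 5 mm of the centre lines. Next I'll measure the covers and descend on the small battery.

Request:
move_arm:
  increments:
    - {"grip":0.4,"linear":[-0.03,0.02,-0.05],"twist":0}
    - {"grip":0.4,"linear":[-0.03,0.06,-0.045],"twist":0}
    - {"grip":0.4,"linear":[-0.01,0.08,-0.02],"twist":0}
    - {"grip":0.4,"linear":[0,0.06,0],"twist":0}
    - {"grip":0.4,"linear":[0,0,0],"twist":0}

```text
clock: 13.85
eef_pos: [0.4954, -0.1947, 0.0293]
tool_rot: [0.71, -0.011, -0.005, -0.704]
ft_force: [-0.1, 1.3, -0.6]
grip_width: 0.0512
```

```bash
python3 p.py 1 493 -199 5 -0.7
python3 - <<'E'
from h import *
raw=cv2.imread('pics/top_raw.png')
s=4;x0,y0=160,115
im=cv2.resize(raw[y0:205,x0:360],None,fx=s,fy=s,interpolation=cv2.INTER_CUBIC).astype(int)
ref=np.median(im[20:140,160:240].reshape(-1,3),0)
for th in (18,25,32):
  m=np.abs(im-ref).max(2)>th; m[160:]=0;m[:,340:]=0;m[:20]=0;m[:,:45]=0
  m=cv2.morphologyEx(m.astype(np.uint8),cv2.MORPH_CLOSE,np.ones((9,9)))
  for c in cv2.findContours(m,cv2.RETR_EXTERNAL,cv2.CHAIN_APPROX_NONE)[0]:
    if cv2.contourArea(c)<2000: continue
    q=np.array([ray('top',(u+.5)/s-.5+x0,(v+.5)/s-.5+y0,.012)[:2]*1000 for u,v in c[:,0]]).astype(np.float32);rc=cv2.minAreaRect(q)
    print(th,np.round(rc[0],1),np.round(rc[1],1),round(rc[2],1))
E
```

```text
t 13.85 pos [ 495.4 -194.7   29.3] yaw -0.5 tilt [-0.023 -0.008] w 51.2 F [-0.1  1.3 -0.6]
[-0.0118  0.1213 -0.0218] tw 0.002
18 [627.5 250.7] [ 54.3 104.9] 84.8
18 [635.8  95. ] [ 68.3 113.6] 87.6
25 [627.5 250.9] [ 51.8 102.7] 85.3
25 [635.9  95.2] [ 65.3 111.8] 88.0
32 [627.4 250.5] [ 49.1 100.7] 84.9
32 [635.9  95. ] [ 62.8 109.5] 87.4
```

Request:
move_arm:
  increments:
    - {"grip":0.4,"linear":[-0.006,0.02,-0.014],"twist":0}
    - {"grip":0.4,"linear":[-0.002,0.035,-0.01],"twist":0}
    - {"grip":0.4,"linear":[0,0.035,0],"twist":0}
    - {"grip":0.4,"linear":[0,0.025,0],"twist":0}
    - {"grip":0.4,"linear":[0,0,0],"twist":0}

```text
clock: 14.35
eef_pos: [0.4944, -0.1989, 0.0052]
tool_rot: [0.71, -0.009, -0.006, -0.704]
ft_force: [0.5, 0.3, -0.4]
grip_width: 0.0511
```

```bash
python3 p.py 1 493 -199 5 -0.7
```

```text
t 14.35 pos [ 494.4 -198.9    5.2] yaw -0.3 tilt [-0.021 -0.008] w 51.1 F [ 0.5  0.3 -0.4]
[-0.0071  0.0011 -0.0008] tw 0.0035
```

Close and lift.

Request:
move_arm:
  increments:
    - {"grip":0.8,"linear":[-0.004,0,0],"twist":0}
    - {"grip":0.8,"linear":[0,0,0],"twist":0}
    - {"grip":0.8,"linear":[0,0,0],"twist":0}
    - {"grip":0.8,"linear":[0,0,0],"twist":0}
    - {"grip":0.8,"linear":[0,0,0],"twist":0}

```text
clock: 14.85
eef_pos: [0.4944, -0.1992, 0.0063]
tool_rot: [0.71, -0.009, -0.005, -0.704]
ft_force: [-0.2, -0.2, -0.2]
grip_width: 0.0318
```

Request:
move_arm:
  increments:
    - {"grip":0.8,"linear":[0,-0.03,0],"twist":0}
    - {"grip":0.8,"linear":[0,-0.06,0],"twist":0}
    - {"grip":0.8,"linear":[0,-0.1,0],"twist":0}
    - {"grip":0.8,"linear":[0,-0.08,0],"twist":0}
    - {"grip":0.8,"linear":[0,0,0],"twist":0}

```text
clock: 15.35
eef_pos: [0.4955, -0.1986, 0.0645]
tool_rot: [0.71, -0.009, -0.005, -0.704]
ft_force: [1.5, -0.0, -0.3]
grip_width: 0.0321
```

```bash
python3 p.py 12 627 250.5 60 -5;  python3 - <<'E'
from h import *
a,_=snap('side','s5.png',(270,160,370,260),5)
E
```

```text
t 15.35 pos [ 495.5 -198.6   64.5] yaw -0.3 tilt [-0.02  -0.009] w 32.1 F [ 1.5 -0.  -0.3]
[0.0538 0.0019 0.1874] tw 0.0034
[0.0525 0.0019 0.1878] tw 0.0034
[0.0512 0.0019 0.1881] tw 0.0034
[0.0499 0.0019 0.1885] tw 0.0034
[0.0487 0.0019 0.1888] tw 0.0034
[0.0474 0.0019 0.1891] tw 0.0034
[0.0461 0.0019 0.1895] tw 0.0034
[0.0448 0.0019 0.1898] tw 0.0034
[0.0435 0.0019 0.1901] tw 0.0034
[0.0422 0.0019 0.1904] tw 0.0034
[0.0409 0.0019 0.1907] tw 0.0034
[0.0396 0.0019 0.1909] tw 0.0034
```

View pics/s5.png

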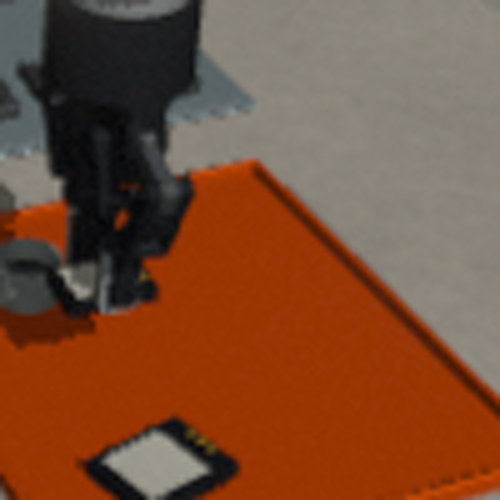

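Request:
move_arm:
  increments:
    - {"grip":0.8,"linear":[0.04,0,0.12],"twist":0.003}
    - {"grip":0.8,"linear":[0.06,0,0.2],"twist":0.003}
    - {"grip":0.8,"linear":[0.06,0,0.22],"twist":0.003}
    - {"grip":0.8,"linear":[0.06,0,0.22],"twist":0.003}
    - {"grip":0.8,"linear":[0.055,0,0.22],"twist":0.003}

```text
clock: 15.9
eef_pos: [0.554, -0.0041, 0.0586]
tool_rot: [0.711, -0.026, 0.01, -0.703]
ft_force: [0.6, 0.2, -1.4]
grip_width: 0.0322
```

Request:
move_arm:
  increments:
    - {"grip":0.8,"linear":[0.055,0,0.22],"twist":0.003}
    - {"grip":0.8,"linear":[0.05,0,0.22],"twist":0.003}
    - {"grip":0.8,"linear":[0.05,0,0.22],"twist":0.003}
    - {"grip":0.8,"linear":[0.045,0,0.2],"twist":0.003}
    - {"grip":0.8,"linear":[0.04,0,0.14],"twist":0.003}

```text
clock: 16.4
eef_pos: [0.6129, 0.2026, 0.0505]
tool_rot: [0.711, -0.038, 0.018, -0.702]
ft_force: [-0.1, 0.1, -0.9]
grip_width: 0.0319
```

```bash
python3 p.py 1 628.5 250.5 40 -5
```

```text
t 16.4 pos [612.9 202.6  50.5] yaw -4.5 tilt [-0.028 -0.012] w 31.9 F [-0.1  0.1 -0.9]
[0.059  0.0524 0.2447] tw 0.004
```

Request:
move_arm:
  increments:
    - {"grip":0.8,"linear":[0.025,0,0.1],"twist":0.001}
    - {"grip":0.8,"linear":[0.02,0.01,0.07],"twist":0}
    - {"grip":0.8,"linear":[0.01,0.02,0.03],"twist":0}
    - {"grip":0.8,"linear":[0,0.01,0],"twist":0}
    - {"grip":0.8,"linear":[0,0,0],"twist":0}

```text
clock: 16.9
eef_pos: [0.6246, 0.2476, 0.0355]
tool_rot: [0.712, -0.038, 0.014, -0.701]
ft_force: [-0.4, -0.2, 0.2]
grip_width: 0.0321
```

```bash
python3 p.py 1 628.5 250.5 14.5 -5
```

```text
t 16.9 pos [624.6 247.6  35.5] yaw -4.3 tilt [-0.034 -0.014] w 32.1 F [-0.4 -0.2  0.2]
[0.0185 0.105  0.0161] tw 0.0065
```

Request:
move_arm:
  increments:
    - {"grip":0.8,"linear":[0.012,0.015,0.01],"twist":0.003}
    - {"grip":0.8,"linear":[0.01,0.03,0.01],"twist":0.002}
    - {"grip":0.8,"linear":[0,0.03,0],"twist":0}
    - {"grip":0.8,"linear":[0,0.015,0],"twist":0}
    - {"grip":0.8,"linear":[0,0,0],"twist":0}

```text
clock: 17.4
eef_pos: [0.6286, 0.2472, 0.0156]
tool_rot: [0.712, -0.044, 0.019, -0.7]
ft_force: [-0.2, -0.2, -0.1]
grip_width: 0.0321
```

```bash
python3 p.py 1 628.5 250.5 14.5 -5
```

```text
t 17.4 pos [628.6 247.2  15.6] yaw -5.2 tilt [-0.036 -0.015] w 32.1 F [-0.2 -0.2 -0.1]
[-0.0019  0.0053  0.0165] tw -0.0013
```

Request:
move_arm:
  increments:
    - {"grip":0.8,"linear":[0,0.003,0.013],"twist":0}
    - {"grip":0.8,"linear":[0,0.003,0],"twist":0}
    - {"grip":0.8,"linear":[0,0,0],"twist":0}
    - {"grip":0.5,"linear":[0,0,0],"twist":0}
    - {"grip":0.45,"linear":[0,0,0],"twist":0}

```text
clock: 17.9
eef_pos: [0.6292, 0.2501, 0.015]
tool_rot: [0.712, -0.044, 0.02, -0.701]
ft_force: [0.2, -0.0, 0.6]
grip_width: 0.0472
```

Request:
move_arm:
  increments:
    - {"grip":0.4,"linear":[0,-0.03,0],"twist":0}
    - {"grip":0.4,"linear":[0,-0.1,0],"twist":0}
    - {"grip":0.25,"linear":[0,-0.12,0],"twist":0}
    - {"grip":0.25,"linear":[-0.03,-0.03,-0.1],"twist":-0.006}
    - {"grip":0.25,"linear":[-0.05,0,-0.18],"twist":-0.012}

```text
clock: 18.4
eef_pos: [0.6118, 0.1999, 0.0758]
tool_rot: [0.712, -0.027, 0.005, -0.702]
ft_force: [0.0, -0.6, -0.8]
grip_width: 0.0641
```

```bash
python3 p.py 10 494 -280 60 16
```

```text
t 18.4 pos [611.8 199.9  75.8] yaw -2.7 tilt [-0.031 -0.013] w 64.1 F [ 0.  -0.6 -0.8]
[-0.0477  0.0079 -0.2424] tw -0.0163
[-0.0555  0.0079 -0.2408] tw -0.0163
[-0.0634  0.0079 -0.2388] tw -0.0163
[-0.0711  0.0079 -0.2366] tw -0.0163
[-0.0788  0.0079 -0.2342] tw -0.0163
[-0.0864  0.0079 -0.2315] tw -0.0163
[-0.0939  0.0079 -0.2286] tw -0.0163
[-0.1013  0.0079 -0.2254] tw -0.0163
[-0.1085  0.0079 -0.222 ] tw -0.0163
[-0.1157  0.0079 -0.2183] tw -0.0163
```

Request:
move_arm:
  increments:
    - {"grip":0.25,"linear":[-0.04,0,-0.22],"twist":-0.016}
    - {"grip":0.25,"linear":[-0.05,0,-0.22],"twist":-0.016}
    - {"grip":0.25,"linear":[-0.06,0,-0.22],"twist":-0.016}
    - {"grip":0.25,"linear":[-0.07,0,-0.22],"twist":-0.016}
    - {"grip":0.25,"linear":[-0.08,0,-0.22],"twist":-0.016}

```text
clock: 18.9
eef_pos: [0.5574, -0.0259, 0.0854]
tool_rot: [0.709, 0.038, -0.053, -0.702]
ft_force: [1.6, -0.2, 0.5]
grip_width: 0.0637
```

Request:
move_arm:
  increments:
    - {"grip":0.25,"linear":[-0.08,0,-0.22],"twist":-0.016}
    - {"grip":0.25,"linear":[-0.09,0,-0.22],"twist":-0.016}
    - {"grip":0.25,"linear":[-0.09,0,-0.2],"twist":-0.016}
    - {"grip":0.25,"linear":[-0.08,0,-0.16],"twist":-0.014}
    - {"grip":0.25,"linear":[-0.05,0,-0.1],"twist":-0.01}

```text
clock: 19.4
eef_pos: [0.5116, -0.2284, 0.0939]
tool_rot: [0.705, 0.091, -0.102, -0.696]
ft_force: [0.3, 0.1, 0.6]
grip_width: 0.0645
```

```bash
python3 p.py 1 494.5 -279.3 35 16
```

```text
t 19.4 pos [ 511.6 -228.4   93.9] yaw 15.7 tilt [-0.013 -0.015] w 64.5 F [0.3 0.1 0.6]
[-0.1512  0.2947 -0.222 ] tw -0.0025
```

Request:
move_arm:
  increments:
    - {"grip":0.25,"linear":[-0.06,0.04,-0.09],"twist":0}
    - {"grip":0.25,"linear":[-0.05,0.07,-0.07],"twist":0}
    - {"grip":0.25,"linear":[-0.02,0.08,-0.03],"twist":0}
    - {"grip":0.25,"linear":[0,0.06,0],"twist":0}
    - {"grip":0.25,"linear":[0,0,0],"twist":0}

```text
clock: 19.9
eef_pos: [0.4968, -0.2807, 0.0483]
tool_rot: [0.707, 0.091, -0.097, -0.694]
ft_force: [-0.1, 0.5, -0.2]
grip_width: 0.064
```

```bash
python3 p.py 1 494.5 -279.3 3.5 16
```

```text
t 19.9 pos [ 496.8 -280.7   48.3] yaw 15.3 tilt [-0.005 -0.02 ] w 64.0 F [-0.1  0.5 -0.2]
[-0.0091  0.2239  0.0098] tw -0.0063
```

Request:
move_arm:
  increments:
    - {"grip":0.25,"linear":[-0.004,0.04,0.004],"twist":-0.003}
    - {"grip":0.25,"linear":[-0.004,0.06,0.004],"twist":-0.003}
    - {"grip":0.25,"linear":[0,0.06,0],"twist":0}
    - {"grip":0.25,"linear":[0,0.04,0],"twist":0}
    - {"grip":0.25,"linear":[0,0.008,0],"twist":0}

```text
clock: 20.4
eef_pos: [0.4965, -0.2784, 0.005]
tool_rot: [0.707, 0.098, -0.102, -0.693]
ft_force: [-0.6, -0.1, 0.0]
grip_width: 0.0641
```

```bash
python3 p.py 1 494.5 -279.3 3.5 16
```

```text
t 20.4 pos [ 496.5 -278.4    5. ] yaw 16.3 tilt [-0.003 -0.02 ] w 64.1 F [-0.6 -0.1  0. ]
[-0.0108  0.0073 -0.0016] tw 0.0022
```

Request:
move_arm:
  increments:
    - {"grip":0.25,"linear":[-0.008,0.008,0],"twist":0}
    - {"grip":0.7,"linear":[0,0,0],"twist":0}
    - {"grip":0.7,"linear":[0,0,0],"twist":0}
    - {"grip":0.7,"linear":[0,0,0],"twist":0}
    - {"grip":0.7,"linear":[0,0,0],"twist":0}

```text
clock: 20.9
eef_pos: [0.4956, -0.279, 0.004]
tool_rot: [0.707, 0.099, -0.102, -0.693]
ft_force: [0.1, -0.1, 0.1]
grip_width: 0.0459
```

Request:
move_arm:
  increments:
    - {"grip":0.7,"linear":[0,0,0],"twist":0}
    - {"grip":0.7,"linear":[0,-0.04,0],"twist":0}
    - {"grip":0.7,"linear":[0,-0.1,0],"twist":0}
    - {"grip":0.7,"linear":[0,-0.1,0],"twist":0}
    - {"grip":0.7,"linear":[0,0,0],"twist":0}

```text
clock: 21.4
eef_pos: [0.4953, -0.278, 0.0542]
tool_rot: [0.707, 0.098, -0.102, -0.693]
ft_force: [0.1, -0.8, -0.2]
grip_width: 0.0462
```

```bash
python3 p.py 10 637 95 55 -2.4
```

```text
t 21.4 pos [ 495.3 -278.    54.2] yaw 16.3 tilt [-0.002 -0.02 ] w 46.2 F [ 0.1 -0.8 -0.2]
[ 0.1202 -0.0004  0.1592] tw 0.0163
[ 0.115  -0.0004  0.163 ] tw 0.0163
[ 0.1096 -0.0004  0.1667] tw 0.0163
[ 0.1041 -0.0004  0.1701] tw 0.0163
[ 0.0985 -0.0004  0.1734] tw 0.0163
[ 0.0928 -0.0004  0.1766] tw 0.0163
[ 0.087  -0.0004  0.1795] tw 0.0163
[ 0.0811 -0.0004  0.1822] tw 0.0163
[ 0.0752 -0.0004  0.1848] tw 0.0163
[ 0.0691 -0.0004  0.1871] tw 0.0163
```

Request:
move_arm:
  increments:
    - {"grip":0.7,"linear":[0.09,0,0.11],"twist":0.016}
    - {"grip":0.7,"linear":[0.115,0,0.16],"twist":0.016}
    - {"grip":0.7,"linear":[0.11,0,0.17],"twist":0.016}
    - {"grip":0.7,"linear":[0.105,0,0.17],"twist":0.016}
    - {"grip":0.7,"linear":[0.1,0,0.175],"twist":0.016}

```text
clock: 21.9
eef_pos: [0.5653, -0.1035, 0.0495]
tool_rot: [0.714, 0.036, -0.038, -0.698]
ft_force: [0.1, -0.7, 0.7]
grip_width: 0.0459
```

Request:
move_arm:
  increments:
    - {"grip":0.7,"linear":[0.095,0,0.175],"twist":0.016}
    - {"grip":0.7,"linear":[0.09,0,0.18],"twist":0.016}
    - {"grip":0.7,"linear":[0.08,0,0.18],"twist":0.016}
    - {"grip":0.7,"linear":[0.07,0,0.16],"twist":0.014}
    - {"grip":0.7,"linear":[0.05,0,0.12],"twist":0.008}

```text
clock: 22.4
eef_pos: [0.6357, 0.0721, 0.0418]
tool_rot: [0.715, -0.015, 0.013, -0.699]
ft_force: [0.6, -0.1, -1.6]
grip_width: 0.0464
```

```bash
python3 p.py 1 637 95 35 -2.4
```

```text
t 22.4 pos [635.7  72.1  41.8] yaw -2.2 tilt [-0.003 -0.023] w 46.4 F [ 0.6 -0.1 -1.6]
[0.0021 0.0341 0.1147] tw 0.0014
```

Request:
move_arm:
  increments:
    - {"grip":0.7,"linear":[0,0,0.05],"twist":0}
    - {"grip":0.7,"linear":[0,0.02,0.02],"twist":0}
    - {"grip":0.7,"linear":[0,0.03,0],"twist":0}
    - {"grip":0.7,"linear":[0,0.02,0],"twist":0}
    - {"grip":0.7,"linear":[0,0,0],"twist":0}

```text
clock: 22.9
eef_pos: [0.6342, 0.0871, 0.0232]
tool_rot: [0.716, -0.015, 0.01, -0.698]
ft_force: [0.2, 1.1, -0.4]
grip_width: 0.0463
```

```bash
python3 p.py 1 636 95 12.5 -2.4
```

```text
t 22.9 pos [634.2  87.1  23.2] yaw -2.1 tilt [-0.007 -0.025] w 46.3 F [ 0.2  1.1 -0.4]
[0.0078 0.0533 0.0397] tw 0.003
```

Request:
move_arm:
  increments:
    - {"grip":0.7,"linear":[0.004,0,0.02],"twist":0}
    - {"grip":0.7,"linear":[0.004,0.015,0.018],"twist":0}
    - {"grip":0.7,"linear":[0,0.02,0.005],"twist":0}
    - {"grip":0.7,"linear":[0,0.01,0],"twist":0}
    - {"grip":0.7,"linear":[0,0,0],"twist":0}

```text
clock: 23.4
eef_pos: [0.6361, 0.093, 0.0136]
tool_rot: [0.716, -0.017, 0.012, -0.698]
ft_force: [-0.1, 0.1, -1.0]
grip_width: 0.0464
```

```bash
python3 p.py 1 636 95 12.5 -2.4
```

```text
t 23.4 pos [636.1  93.   13.6] yaw -2.3 tilt [-0.007 -0.025] w 46.4 F [-0.1  0.1 -1. ]
[-0.001   0.0053  0.0101] tw 0.0008
```

Request:
move_arm:
  increments:
    - {"grip":0.7,"linear":[0,0.004,0.008],"twist":0}
    - {"grip":0.7,"linear":[0,0.002,0],"twist":0}
    - {"grip":0.7,"linear":[0,0,0],"twist":0}
    - {"grip":0.35,"linear":[0,0,0],"twist":0}
    - {"grip":0.3,"linear":[0,0,0],"twist":0}

```text
clock: 23.9
eef_pos: [0.6365, 0.0949, 0.0127]
tool_rot: [0.716, -0.016, 0.012, -0.698]
ft_force: [-0.6, -0.2, 0.2]
grip_width: 0.0594
```

Request:
move_arm:
  increments:
    - {"grip":0.25,"linear":[0,-0.03,0],"twist":0}
    - {"grip":0.25,"linear":[0,-0.1,0],"twist":0}
    - {"grip":0.25,"linear":[0,-0.12,0],"twist":0}
    - {"grip":0.25,"linear":[-0.06,-0.08,-0.06],"twist":0}
    - {"grip":0.25,"linear":[-0.12,0,-0.16],"twist":0}

```text
clock: 24.4
eef_pos: [0.6017, 0.0565, 0.0834]
tool_rot: [0.715, -0.013, 0.012, -0.698]
ft_force: [0.8, -1.3, 0.3]
grip_width: 0.0641
```

```bash
python3 p.py 5 492 -111 75 0
```

```text
t 24.4 pos [601.7  56.5  83.4] yaw -2.0 tilt [-0.003 -0.024] w 64.1 F [ 0.8 -1.3  0.3]
[-0.1037  0.0084 -0.1713] tw -0.0035
[-0.1049  0.0084 -0.1705] tw -0.0035
[-0.1061  0.0084 -0.1698] tw -0.0035
[-0.1073  0.0084 -0.1691] tw -0.0035
[-0.1085  0.0084 -0.1683] tw -0.0035
```

Request:
move_arm:
  increments:
    - {"grip":0.25,"linear":[-0.11,0,-0.18],"twist":-0.004}
    - {"grip":0.25,"linear":[-0.11,0,-0.18],"twist":-0.003}
    - {"grip":0.25,"linear":[-0.11,0,-0.16],"twist":-0.003}
    - {"grip":0.25,"linear":[-0.07,0,-0.12],"twist":-0.003}
    - {"grip":0.25,"linear":[-0.04,0,-0.06],"twist":0}

```text
clock: 24.9
eef_pos: [0.5076, -0.0867, 0.0919]
tool_rot: [0.716, -0.001, 0.004, -0.698]
ft_force: [0.2, 0.1, 0.1]
grip_width: 0.064
```

```bash
python3 p.py 1 492 -111 45 0
```

```text
t 24.9 pos [507.6 -86.7  91.9] yaw -0.4 tilt [ 0.005 -0.025] w 64.0 F [0.2 0.1 0.1]
[-0.077   0.2347 -0.1221] tw -0.0035
```

Request:
move_arm:
  increments:
    - {"grip":0.25,"linear":[-0.035,0.02,-0.05],"twist":0}
    - {"grip":0.25,"linear":[-0.03,0.06,-0.04],"twist":0}
    - {"grip":0.25,"linear":[-0.01,0.08,-0.02],"twist":0}
    - {"grip":0.25,"linear":[0,0.05,0],"twist":0}
    - {"grip":0.25,"linear":[0,0,0],"twist":0}

```text
clock: 25.4
eef_pos: [0.4943, -0.1111, 0.0508]
tool_rot: [0.716, 0.001, 0.007, -0.698]
ft_force: [-0.1, 0.4, 0.3]
grip_width: 0.0639
```

```bash
python3 p.py 1 492 -111 10 0
python3 - <<'E'
from h import *
a,_=snap('side','s6.png',(200,140,380,260),4)
E
```

```text
t 25.4 pos [ 494.3 -111.1   50.8] yaw -0.5 tilt [ 0.011 -0.025] w 63.9 F [-0.1  0.4  0.3]
[-0.0115  0.204   0.0005] tw -0.0039
```

View pics/s6.png

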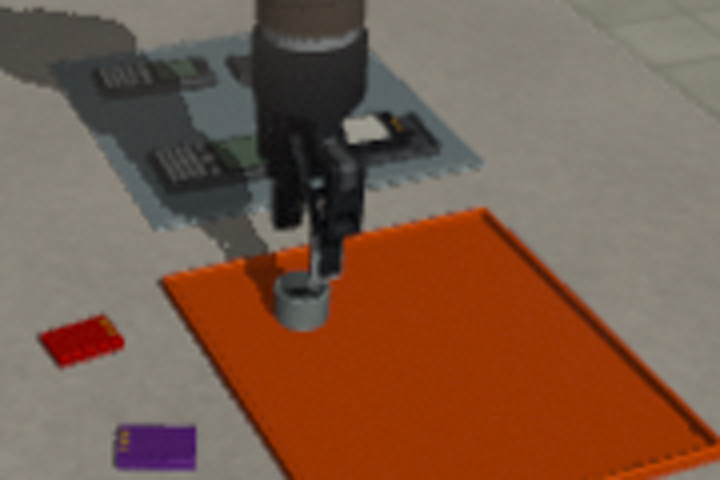

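Run:
```python
from h import *
print(ray('side',200+301/4,140+287/4,.029), ray('top',160+500/4,115+241/4,.029))
```

```text
[ 0.49098877 -0.11429871  0.029     ] [ 0.4902128 -0.1114558  0.029    ]
```

Request:
move_arm:
  increments:
    - {"grip":0.25,"linear":[-0.01,0.02,0],"twist":0}
    - {"grip":0.25,"linear":[0,0.02,0],"twist":0}
    - {"grip":0.25,"linear":[0,0,0],"twist":0}
    - {"grip":0.25,"linear":[0,0,0],"twist":0}
    - {"grip":0.25,"linear":[0,0,0],"twist":0}

```text
clock: 25.95
eef_pos: [0.4951, -0.11, 0.0442]
tool_rot: [0.716, 0.004, 0.007, -0.698]
ft_force: [0.1, 0.1, 0.7]
grip_width: 0.0643
```

Request:
move_arm:
  increments:
    - {"grip":0.25,"linear":[-0.012,0.015,-0.008],"twist":0}
    - {"grip":0.25,"linear":[-0.012,0.05,-0.006],"twist":0}
    - {"grip":0.25,"linear":[0,0.06,0],"twist":0}
    - {"grip":0.25,"linear":[0,0.04,0],"twist":0}
    - {"grip":0.25,"linear":[0,0,0],"twist":0}

```text
clock: 26.45
eef_pos: [0.4902, -0.1143, 0.0091]
tool_rot: [0.716, 0.004, 0.007, -0.698]
ft_force: [-0.9, -0.1, 0.2]
grip_width: 0.0643
```

Request:
move_arm:
  increments:
    - {"grip":0.7,"linear":[0,0,0],"twist":0}
    - {"grip":0.7,"linear":[0,0,0],"twist":0}
    - {"grip":0.7,"linear":[0,0,0],"twist":0}
    - {"grip":0.7,"linear":[0,0,0],"twist":0}
    - {"grip":0.7,"linear":[0,0,0],"twist":0}

```text
clock: 26.95
eef_pos: [0.4904, -0.1142, 0.0098]
tool_rot: [0.716, 0.004, 0.008, -0.698]
ft_force: [-0.3, -0.8, -1.3]
grip_width: 0.0377
```

```bash
python3 p.py 1 492 -111 70 0
```

```text
t 26.95 pos [ 490.4 -114.2    9.8] yaw -0.3 tilt [ 0.016 -0.025] w 37.7 F [-0.3 -0.8 -1.3]
[ 0.008  -0.3008  0.0161] tw -0.0026
```

Request:
move_arm:
  increments:
    - {"grip":0.7,"linear":[0,-0.05,0],"twist":0}
    - {"grip":0.7,"linear":[0,-0.12,0],"twist":0}
    - {"grip":0.7,"linear":[0,-0.14,0],"twist":0}
    - {"grip":0.7,"linear":[0,-0.04,0.08],"twist":0}
    - {"grip":0.7,"linear":[0.01,0,0.15],"twist":0}

```text
clock: 27.45
eef_pos: [0.4913, -0.0681, 0.0834]
tool_rot: [0.716, 0.002, 0.01, -0.698]
ft_force: [0.4, 0.7, -2.0]
grip_width: 0.0375
```

Request:
move_arm:
  increments:
    - {"grip":0.7,"linear":[0.01,0,0.2],"twist":0}
    - {"grip":0.7,"linear":[0.015,0,0.22],"twist":0}
    - {"grip":0.7,"linear":[0.015,0,0.22],"twist":0}
    - {"grip":0.7,"linear":[0.015,0,0.2],"twist":0}
    - {"grip":0.7,"linear":[0.015,0,0.16],"twist":0}

```text
clock: 27.95
eef_pos: [0.5106, 0.1374, 0.0844]
tool_rot: [0.716, 0.003, 0.015, -0.698]
ft_force: [1.0, -0.4, -0.3]
grip_width: 0.0378
```

```bash
python3 p.py 1 507 180 50 0
```

```text
t 27.95 pos [510.6 137.4  84.4] yaw -1.0 tilt [ 0.025 -0.026] w 37.8 F [ 1.  -0.4 -0.3]
[-0.0218  0.1719  0.2125] tw -0.0083
```

Request:
move_arm:
  increments:
    - {"grip":0.7,"linear":[-0.01,0,0.1],"twist":0}
    - {"grip":0.7,"linear":[-0.01,0.01,0.05],"twist":0}
    - {"grip":0.7,"linear":[0,0.05,0.02],"twist":0}
    - {"grip":0.7,"linear":[0,0.07,0],"twist":0}
    - {"grip":0.7,"linear":[0,0.03,0],"twist":0}

```text
clock: 28.45
eef_pos: [0.5093, 0.1761, 0.0528]
tool_rot: [0.716, 0.007, 0.015, -0.698]
ft_force: [-0.0, -0.6, -1.3]
grip_width: 0.0376
```

```bash
python3 p.py 1 507 180 10.5 0
```

```text
t 28.45 pos [509.3 176.1  52.8] yaw -0.6 tilt [ 0.031 -0.024] w 37.6 F [-0.  -0.6 -1.3]
[-0.0118  0.2116  0.0192] tw -0.0052
```

Request:
move_arm:
  increments:
    - {"grip":0.7,"linear":[-0.008,0.02,0.012],"twist":0}
    - {"grip":0.7,"linear":[-0.006,0.06,0.01],"twist":0}
    - {"grip":0.7,"linear":[0,0.07,0],"twist":0}
    - {"grip":0.7,"linear":[0,0.03,0],"twist":0}
    - {"grip":0.7,"linear":[0,0,0],"twist":0}

```text
clock: 28.95
eef_pos: [0.5065, 0.1763, 0.0128]
tool_rot: [0.716, 0.004, 0.015, -0.698]
ft_force: [-0.4, 0.3, -1.8]
grip_width: 0.0375
```

```bash
python3 p.py 1 507 180 10.5 0
```

```text
t 28.95 pos [506.5 176.3  12.8] yaw -0.9 tilt [ 0.028 -0.026] w 37.5 F [-0.4  0.3 -1.8]
[0.002  0.0117 0.0185] tw -0.0078
```

Request:
move_arm:
  increments:
    - {"grip":0.7,"linear":[0,0,0.02],"twist":0}
    - {"grip":0.7,"linear":[0,0.012,0.005],"twist":0}
    - {"grip":0.7,"linear":[0,0,0],"twist":0}
    - {"grip":0.45,"linear":[0,0,0],"twist":0}
    - {"grip":0.4,"linear":[0,0,0],"twist":0}

```text
clock: 29.45
eef_pos: [0.5083, 0.1822, 0.0119]
tool_rot: [0.716, 0.005, 0.017, -0.698]
ft_force: [-0.0, -0.4, 0.6]
grip_width: 0.0511
```

Request:
move_arm:
  increments:
    - {"grip":0.4,"linear":[0,-0.04,0],"twist":0}
    - {"grip":0.4,"linear":[0,-0.1,0],"twist":0}
    - {"grip":0.4,"linear":[0,-0.2,0],"twist":0}
    - {"grip":0.4,"linear":[0,-0.2,0],"twist":0}
    - {"grip":0.4,"linear":[-0.1,-0.1,-0.15],"twist":0}

```text
clock: 29.95
eef_pos: [0.4842, 0.157, 0.1441]
tool_rot: [0.716, 0.006, 0.015, -0.698]
ft_force: [0.9, 0.2, 0.7]
grip_width: 0.0511
```

Request:
move_arm:
  increments:
    - {"grip":0.4,"linear":[-0.1,0,-0.2],"twist":0}
    - {"grip":0.4,"linear":[-0.1,0,-0.2],"twist":0}
    - {"grip":0.4,"linear":[-0.1,0,-0.2],"twist":0}
    - {"grip":0.4,"linear":[-0.1,0,-0.2],"twist":0}
    - {"grip":0.4,"linear":[-0.05,0,-0.2],"twist":0}

```text
clock: 30.45
eef_pos: [0.3929, -0.0447, 0.1552]
tool_rot: [0.715, 0.015, 0.019, -0.699]
ft_force: [1.3, -0.6, -0.2]
grip_width: 0.0512
```

Request:
move_arm:
  increments:
    - {"grip":0.4,"linear":[-0.05,0,-0.2],"twist":0}
    - {"grip":0.4,"linear":[0,0,-0.2],"twist":0}
    - {"grip":0.4,"linear":[0,0,-0.1],"twist":0}
    - {"grip":0.4,"linear":[0,0,0],"twist":0}
    - {"grip":0.4,"linear":[0,0,0],"twist":0}

```text
clock: 30.95
eef_pos: [0.3801, -0.1526, 0.1625]
tool_rot: [0.716, 0.016, 0.026, -0.697]
ft_force: [-0.5, -0.1, 0.0]
grip_width: 0.0516
```

```bash
python3 p.py 1 507 180 10.5 0
python3 - <<'E'
from h import *
a,_=snap('top','t3.png',(160,115,260,205),6)
a,_=snap('side','s7.png',(200,140,330,200),6)
E
```

```text
t 30.95 pos [ 380.1 -152.6  162.5] yaw -0.8 tilt [ 0.058 -0.027] w 51.6 F [-0.5 -0.1  0. ]
[0.6125 0.7601 1.6714] tw -0.0066
```

View pics/t3.png

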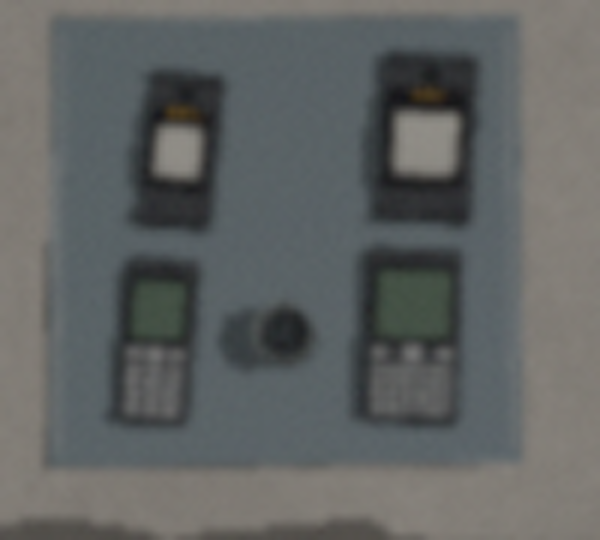

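View pics/s7.png

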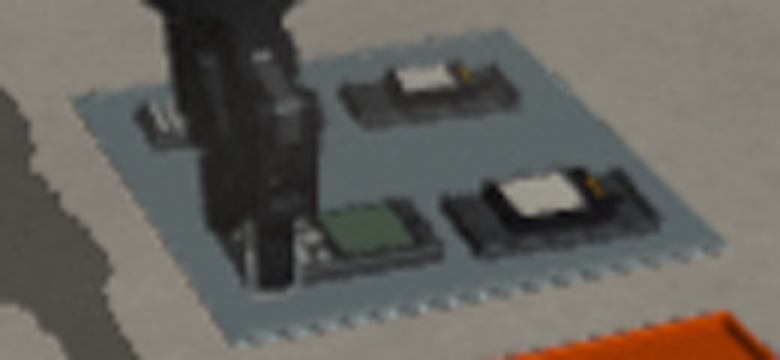

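```bash
python3 -c "
from h import *
print(bot.job_done());st()"
```

```text
the job is handed in; nothing more can be done
None
the job is handed in; nothing more can be done
```

The job is done and handed in at about 31 s of the 112 s allowed; the hand-in gives no verdict, so the checks below are my own.

**Placed:** I laid each back cover behind its own housing and each battery lengthwise on its own cover. The screw pot stands midway between the two housings.

**Last checks, from the final top and side pictures:**
- **Covers:** both look flat, with gaps of about 16–19 mm to the housings. Each is about 4–5 mm off its housing's centre line at most, where 13 mm is allowed.
- **Batteries:** both sit within a few mm of the middle of their covers, and each was let go about 1 mm or less above its cover.
- **Pot:** it stands about 81 mm from both housing centres, where 100 mm is allowed. Its upright stance was seen only from the top, because the gripper hid it in the side picture.
- **Housings:** they have not visibly moved.
- **Loupe and screwdriver:** the arm was never near them, but I did not re-measure them.

**Disagreements:** the tool tilt drifted by up to about 0.06 rad over the run, with no visible effect on the parts. The housing outlines in the top picture came out 5–8 mm too wide because of shadow, so I corrected their centres by eye.

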